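# Clamp the glued peg block

## Robot

A 7-joint arm with a two-finger parallel gripper is mounted at the origin on the work surface. World frame = base frame: x ahead of the robot, y to its left, z up, the work surface at z = 0. Lengths are in m, angles in rad, forces in N, time in s.
With the tool pointing down it reaches from about 0.4 to 0.85 m from the base axis. Payload 4.5 kg.
Tool frame: the origin (TCP) lies at the very end of the fingers, on their centre line; the grasp point (between the pads) lies 19 mm behind it; z points along the fingers, y is the line along which they close (so a half turn about z gives the same grasp; the last joint's range is limited). The gripper opens to 88 mm and grips with 3 to 60 N. Pads are 18 mm wide; open, the fingers measure 123 mm over their backs; the gripper's body (75 mm by 187 mm) begins 45 mm behind the grasp point.
Start: joints at [-1.077, 0.689, -0.195, 1.565, 0.157, 0.902, -0.215], TCP at [0.277, 0.56, 0.239] pointing down, gripper open.
Joint ranges: [-3.01, 3.01], [-0.46, 2.08], [-1.47, 1.51], [0.13, 2.56], [-1, 4.14], [0.04, 2.09], [-2.66, 2.66]. Speed limits (rad/s): [2.57, 2.57, 3.14, 3.14, 3.14, 3.14, 3.14].

## Interface

Orientations are given as a unit quaternion [x, y, z, w].
In Python, from plant import r gives the robot as it stands. The module is installed in compiled form; this text tells all that it offers.
- The arm moves only by the tool step_arm, never from a script. Its argument "increments" is a list of rows, each a list of 2 entries, a list of its own where there are three numbers: the shift along the world's x, y, z in cm, then the turn, a rotation vector about the world's x, y, z in degrees. A call has exactly 10 rows; each row shifts and turns the commanded pose from where the row before left it; what a row does not reach is not made up. A row lasts 1/10 s, in which the tool goes at most 50 mm and 8.59 degrees, less where a joint would pass 70% of its speed; a pose out of reach is approached as far as the arm can. A call is refused whole if a number of a shift passes 5 or a number of a turn 8.59, either way. A call with a gripper value outside its range is refused whole. "fingers" is the opening, from 0 (shut) to 1 (fully open), set as the call begins (left out, the last holds). The fingers move at their own pace and stop on an object; "grip_force" is the grip in N (left out, the last holds). Time passes only in rows, so rows that do not move let the fingers close, or fill a call up. It gives the time, the measured TCP pose, the force, the opening and the grip force at its end, in the units of the state.
- r.get_state(): the state, without advancing time (a new reading comes with each control period).
- r.snapshot(name): name is "scene" or "top" or "wrist"; returns (picture, depth): 400x640x3 uint8, red, green, blue; 400x640 float32, m along the optical axis (not along the pixel's ray), 0 where there is no reading.
- r.calibration(name): a dict with "fov_y" (degrees; the focal length in pixels is half the picture's height over the tangent of half this angle, whatever the lens; pixels are square), "cx", "cy" (the principal point, pixels), "k1" (the pictures are not rectified: a ray, as slopes to the right and down, at radius r is drawn at 1 + k1 r^2 times it, then the intrinsics apply), "R" (3x3) and "t" (3): a world point X has camera coordinates R X + t. Camera axes: x right, y down, z forward; pixel columns grow to the right and rows downward; lengths in m; the calibration is good to about 2 mm. A picture is of the moment at which its call begins: read the wrist's pose just before it. calibration takes no time and is no camera call; for the wrist camera it gives the pose at the moment of the call.
- r.finish_job(): hands the job in; it is judged then, once.
The state is a dict: "clock": time; "q": joint angles; "qd": joint speeds; "joint_torque": joint torques, N m; "tool_pos": TCP position; "eef_rot": TCP orientation; "contact_force": force on the tool from outside, world axes, zero at the start; "moment": the same for the moment, N m; "opening": opening from 0.0 (shut) to 1.0 (fully open); "finger_force": force on a finger pad.
Only numpy, scipy, OpenCV 4.12 (cv2) and the standard library are available. Lean on these libraries where they do the work, as an engineer would, in place of code of your own. Each camera call takes 0.05 s, during which the arm holds its last target. There are 200 camera calls.

## Task

The peg-board block standing in the one-hand bar clamp has just been glued. Pump the clamp's orange trigger towards its black handle, stroke after stroke, until the jaw's sprung rubber pad has pushed the block against the steel anvil and is itself pressed about half-way in: firm, but never bottomed out, or the soft pine is crushed. The worn ratchet slips back under load, so finish while still holding the trigger squeezed; work the jaw only through the trigger, and leave the block and everything else on the table untouched.

Things in the scene. Friction and masses are not known exactly. Their poses are not given: they have to be found in the camera images.
- clamp: Fixed one-hand bar clamp on a wooden plank. Origin: on the table straight below the trigger pivot; y runs along the bar from handle to anvil, z up ('clamp frame' below, mm). Plank y -145 to 255, x -55 to 55, 20 thick. Black housing y -50 to 44, x -24 to 24, up to z 90. Toothed bar at z 42 to 57, its tail reaches y -93. Nothing stands higher than z 158.
- handle_grip (a point): Point in the middle of the fixed black upright handle, clamp frame (0, -26, 130). The handle is 14 mm thick along y (y -33 to -19), 40 mm wide along x, and stands from z 90 to 158.
- trigger_grip (a point): Point on the centre line of the orange trigger paddle, 50 mm above its pivot; at rest at (0, 13, 130) in clamp frame. Paddle 12 mm thick, 24 wide (x), ends 72 mm from the pivot; at rest it leans 0.26 rad towards the anvil (top z 151, front edge y 25). At z 130 trigger and handle together measure 53 mm at rest, 33 squeezed; free gap 26 mm at rest. Free space ahead to y 76.
- trigger (a joint): Angle in rad about a pivot at (0, 0, 80): 0 at rest, 0.38 fully squeezed to the handle (19 mm at trigger_grip). A spring returns it in 0.5 s. Ratchet: the pawl moves 42 mm per rad (16 mm in all), teeth 12 mm apart: full strokes advance the jaw 12 mm each (the first 2 to 14), short ones may not catch the next tooth. Takes 4 to 9 N at trigger_grip with the pad free, 10 to 16 N with it half in.
- jaw (a joint): Forward travel of the orange moving jaw towards the anvil in m, 0 = as far back as it goes. It stays by friction (5 N) where the last stroke left it; under a larger load from the pad it slips back when the trigger is let go.
- pad_face (a point): Centre of the front face of the black rubber pad (40 mm wide, 44 high) on a red stem in front of the orange jaw, z 50. In clamp frame its y is 118 mm + jaw travel - pad travel.
- pad (a joint): How far the sprung pad is pushed back into the jaw, m: 0 free (14 mm of red stem plainly visible), 0.006 half-way, 0.012 bottomed. Spring of 1.2 N per mm; once bottomed the force shoots up.
- block_center (a point): Centre of the glued pine block, 50 (x) by 44 (along the bar) by 60 mm high, with a birch peg of 14 mm diameter standing 36 mm above it. Loose, about 0.12 kg, on the plank (its top at z 20); at the start 1 to 13 mm free between it and the anvil and 17 to 37 mm between it and the pad.
- block: The same block; origin at the centre of its underside.
- anvil_face (a point): Centre of the anvil's inner face, the fixed dark steel plate beyond the block: clamp frame (0, 200 to 208, 50), its axes those of the clamp; the plate stands to z 95 and does not move in use.
- mug: Beige mug, 80 mm wide, 92 high, on the low shelf (70 mm high) across the far part of the table. Leave it.
- deodorant: White closed deodorant stick, 42 mm wide, 100 high, on the low shelf. Leave it.
- pumice: Grey pumice stone 55 x 85 x 34 mm on the low shelf. Leave it.
- glue: White glue bottle with red cap, 48 mm wide, 120 high, on the table to the left. Leave it.
- brush: Hand brush lying on the table to the left. Leave it.
- scraper: Blue shower scraper, 170 x 120 mm, lying on the table to the right. Leave it.
There are look-alikes about, which are no part of the job. Of the things that look like the block, the smaller one is meant.

How it is judged:
On the way, in this order (a step that is already met when the one before it is completed fails the run):
1. the trigger is squeezed for a first long stroke (value of joint trigger above 0.2 rad), for 0.04 s.
2. the trigger is let back for the next stroke (value of joint trigger below 0.1 rad), for 0.04 s.
3. the pad touches the block (contact force between pad and block above 0.4 N), for 0.04 s.
At the end, for the whole second after the job is handed in: The fingers still hold the trigger squeezed (at least 1.5 N on it, more than 0.04 rad), the pad presses the block with 5 to 10.5 N and is pushed 4 to 9 mm of its 12 mm in, and the block stands upright (within 0.06 rad) and still against the anvil (within 2.5 mm) (contact force between pad and block between 5 and 10.5 N and value of joint pad between 0.004 and 0.009 m and contact force between the fingers and trigger above 1.5 N and value of joint trigger above 0.04 rad and y of block_center in the frame of anvil_face above -0.0245 m and angle between block's own z axis and vertical below 0.06 rad and linear speed of block below 0.01 m/s); the arm keeps its last pose, push and grip.
It fails at once if the block is crushed (more than 20 N from the pad) (contact force between pad and block above 20 N).
It fails at once if the robot touches the block (contact force between any of the fingers, the arm and block above 0.5 N).
It fails at once if the robot pushes the jaw or its pad itself (contact force between any of the fingers, the arm and jaw above 1 N or contact force between any of the fingers, the arm and pad above 1 N).
It fails at once if another thing is disturbed (distance of any of mug, deodorant, pumice, glue, brush, scraper from where it was at the start of the episode above 0.02 m).
It also fails if it takes over 51 s, if anything falls off the work surface, if the arm or the gripper's body presses on something with over 40 N, if the wrist force passes 120 N, or if a joint passes its speed limit or range.

## Working session

There is one attempt and no reset: what is moved stays moved. The work goes in short steps, Python scripts to look and compute and a tool call to move; the robot and the scene stay as the last step left them, time stands still between calls to the robot, and variables do not carry over. Pictures are saved under pics/ and viewed, at most 10 in all, crops included, and the job is handed in when it is done.

Besides the shell and the picture viewer there is one more tool, called after ">>>" as name([rows], argument=value, ...), one row to a line, values as JSON. step_arm: Moves the arm, as the interface text tells. Its arguments: {"type":"object","properties":{"increments":{"type":"array","items":{"type":"array"}},"fingers":{"type":"number"},"grip_force":{"type":"number"}},"required":["increments"]}

```bash
mkdir -p pics; cat > h.py <<'E'
import numpy as np,cv2
from plant import r
def save(n,name):
    c=r.calibration(n); p,d=r.snapshot(n)
    cv2.imwrite(f'pics/{name}.png',p[:,:,::-1]); np.savez(f'pics/{name}.npz',p=p,d=d,**c); return p,d,c
def pts(name):
    z=np.load(f'pics/{name}.npz'); d=z['d']; h,w=d.shape
    f=h/2/np.tan(np.radians(float(z['fov_y']))/2)
    K=np.array([[f,0,float(z['cx'])],[0,f,float(z['cy'])],[0,0,1]])
    u,v=np.meshgrid(np.arange(w),np.arange(h))
    uv=np.stack([u,v],-1).reshape(-1,1,2).astype(float)
    n=cv2.undistortPoints(uv,K,np.array([float(z['k1']),0,0,0,0])).reshape(h,w,2)
    X=np.dstack([n*d[...,None],d])
    return (X-z['t'])@z['R'], z['p'], d
E
python3 - <<'E'
from h import *
for n in('scene','top'):save(n,n+'0')
print(r.get_state())
E
```

```text
{'clock': 0.1, 'q': array([-1.07719313,  0.6898991 , -0.19452944,  1.56622434,  0.15733681,
        0.90251871, -0.21508444]), 'qd': array([-0.00193035, -0.00228499,  0.00046829, -0.002698  ,  0.000528  ,
        0.00058927,  0.00150661]), 'joint_torque': array([-2.78853084e-03, -5.28498638e+01, -1.27124269e+00, -1.53839153e+01,
       -5.24722261e-02,  1.94676031e-03,  5.69247118e-05]), 'tool_pos': array([0.27715016, 0.55955909, 0.2379953 ]), 'eef_rot': array([ 2.27823211e-01,  9.73702162e-01, -8.18751033e-04, -1.16857896e-04]), 'contact_force': array([-0.53341848, -0.3073597 ,  0.20810976]), 'moment': array([-0.01819561,  0.01320407, -0.00075635]), 'finger_force': 0.0, 'opening': 1.0033110311602493}
```

View pics/scene0.png

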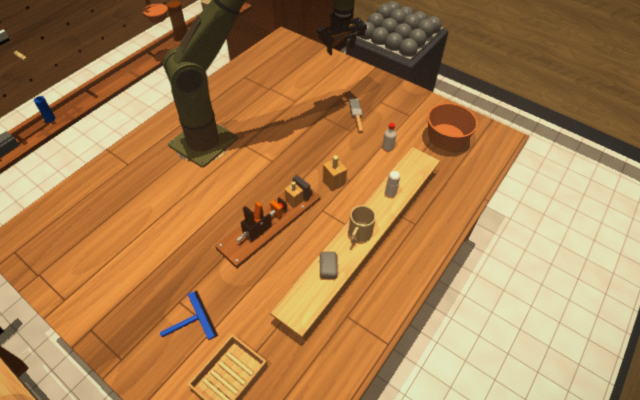

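View pics/top0.png

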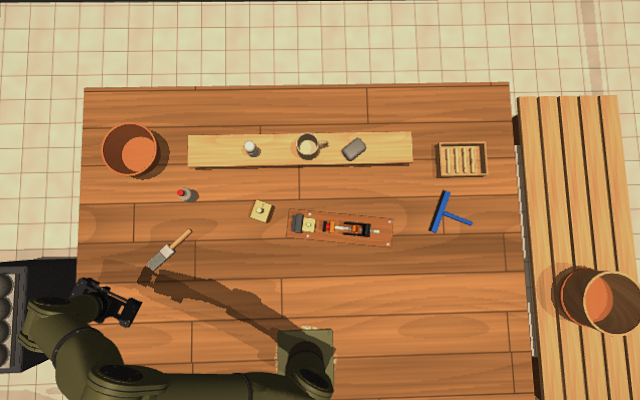

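The scene view shows the clamp at about (270,220) with its handle at (250,220) and its anvil at (303,187). In the top view the plank spans (288,208) to (392,245), with the anvil on the left (+y). The look-alike block stands alone at (261,210).

```bash
python3 - <<'E'
from h import *
P,p,d=pts('top0')
# plank by height
z=P[...,2]; sub=np.zeros(z.shape,bool); sub[195:260,275:405]=1
m=sub&(d>0)&(z>0.012)&(z<0.19)
n,l,s,c=cv2.connectedComponentsWithStats(m.astype(np.uint8))
k=1+np.argmax(s[1:,4]); m=l==k; print(s[k])
q=P[m][:,:2].astype(np.float32)
print('rect',cv2.minAreaRect(q*1000), 'table z',np.median(z[230:250,200:270]), 'plank z',np.median(z[m&(z<.03)]))
# world samples
for (u,v) in [(261,210),(299,224),(308,226),(333,227),(362,229),(290,210),(390,243)]: print(u,v,P[v,u].round(3))
mm=m&(z>0.1); print('high', [(int(b),int(a),*P[a,b].round(3)) for a,b in np.argwhere(mm)][:60])
a=cv2.resize(cv2.imread('pics/top0.png')[198:254,280:400],None,fx=6,fy=6,interpolation=2)
cv2.imwrite('pics/c1.png',a)
E
```

```text
[ 286  208  107   39 3018]
rect ((479.24127197265625, -140.32948303222656), (400.52569580078125, 110.11640167236328), 82.94524383544922) table z 0.0005497653385258562 plank z 0.020383478708415226
261 210 [0.545 0.143 0.124]
299 224 [0.493 0.012 0.095]
308 226 [ 0.485 -0.021  0.082]
333 227 [ 0.48  -0.112  0.073]
362 229 [ 0.469 -0.214  0.101]
290 210 [0.55  0.047 0.018]
390 243 [ 0.415 -0.33   0.02 ]
high [(299, 214, np.float64(0.529), np.float64(0.011), np.float64(0.101)), (300, 216, np.float64(0.521), np.float64(0.007), np.float64(0.102)), (299, 218, np.float64(0.514), np.float64(0.011), np.float64(0.102)), (308, 222, np.float64(0.499), np.float64(-0.021), np.float64(0.113)), (307, 223, np.float64(0.495), np.float64(-0.017), np.float64(0.116)), (308, 223, np.float64(0.495), np.float64(-0.021), np.float64(0.116)), (309, 223, np.float64(0.495), np.float64(-0.024), np.float64(0.117)), (365, 223, np.float64(0.489), np.float64(-0.22), np.float64(0.14)), (366, 223, np.float64(0.489), np.float64(-0.221), np.float64(0.155)), (367, 223, np.float64(0.489), np.float64(-0.225), np.float64(0.15
[... 2792 characters left out ...]
 (356, 227, np.float64(0.476), np.float64(-0.189), np.float64(0.126)), (362, 227, np.float64(0.476), np.float64(-0.214), np.float64(0.102)), (363, 227, np.float64(0.476), np.float64(-0.215), np.float64(0.122)), (364, 227, np.float64(0.475), np.float64(-0.214), np.float64(0.149)), (365, 227, np.float64(0.475), np.float64(-0.216), np.float64(0.159)), (366, 227, np.float64(0.475), np.float64(-0.219), np.float64(0.161)), (367, 227, np.float64(0.475), np.float64(-0.223), np.float64(0.158)), (368, 227, np.float64(0.474), np.float64(-0.226), np.float64(0.161)), (352, 228, np.float64(0.473), np.float64(-0.173), np.float64(0.143)), (353, 228, np.float64(0.473), np.float64(-0.176), np.float64(0.149))]
```

View pics/c1.png

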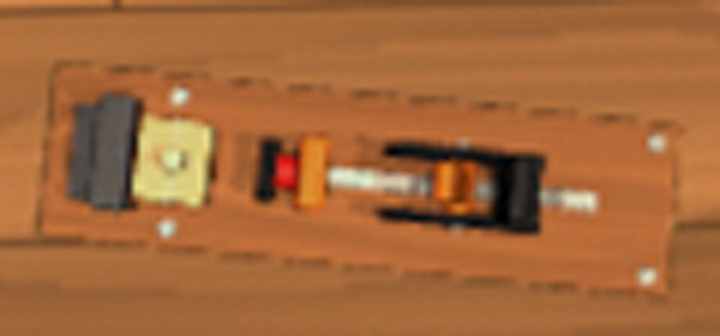

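The crop shows the anvil at left (105,150), block (175,160), pad (268,168), red stem (287,170), orange jaw (313,172), trigger (455,182) and handle (520,195). The plank fit of 400.5 x 110.1 mm at z 20 agrees with the sizes given. It puts the clamp origin at (0.4725,-0.195), with y axis (0.123,0.992). The tool therefore turns +19.3° about z and goes to about (0.471,-0.203).

>>> step_arm([
  [[1.5,-3,0.2],[0,0,1.93]],
  [[1.5,-3,0.2],[0,0,1.93]],
  [[1.5,-3,0.2],[0,0,1.93]],
  [[1.5,-3,0.2],[0,0,1.93]],
  [[1.5,-3,0.2],[0,0,1.93]],
  [[1.5,-3,0.2],[0,0,1.93]],
  [[1.5,-3,0.2],[0,0,1.93]],
  [[1.5,-3,0.2],[0,0,1.93]],
  [[1.5,-3,0.2],[0,0,1.93]],
  [[1.5,-3,0.2],[0,0,1.93]],
], fingers=1, grip_force=30)

```text
clock: 1.1
tool_pos: [0.4276, 0.2586, 0.2586]
eef_rot: [0.061, 0.998, -0.0, -0.0]
contact_force: [0.3, 0.2, 0.1]
opening: 0.999
finger_force: 0.0
```

>>> step_arm([
  [[0.4,-4,0],[0,0,0]],
  [[0.4,-4,0],[0,0,0]],
  [[0.4,-4,0],[0,0,0]],
  [[0.4,-4,0],[0,0,0]],
  [[0.4,-4,0],[0,0,0]],
  [[0.4,-4,0],[0,0,0]],
  [[0.4,-4,0],[0,0,0]],
  [[0.4,-4,0],[0,0,0]],
  [[0.4,-4,0],[0,0,0]],
  [[0.4,-4,0],[0,0,0]],
])

```text
clock: 2.1
tool_pos: [0.467, -0.1416, 0.2586]
eef_rot: [0.061, 0.998, 0.0, -0.0]
contact_force: [0.7, 0.3, -1.0]
opening: 0.999
finger_force: 0.0
```

```bash
cat > st.py <<'E'
from h import *
from scipy.spatial.transform import Rotation as R
O=np.array([.4725,-.1949,0]);Y=np.array([.1228,.9924,0]);X=np.array([.9924,-.1228,0])
def st():
    s=r.get_state(); p=s['tool_pos']-O
    m=R.from_quat(s['eef_rot']).as_matrix()
    f=s['contact_force']
    print('t',round(s['clock'],2),'pos',s['tool_pos'].round(4),'clamp xyz mm',(1000*np.array([p@X,p@Y,p[2]])).round(1),'ty deg',np.degrees(np.arctan2(m[1,1],m[0,1])).round(2),'tz',m[:,2].round(3),'F clamp',np.array([f@X,f@Y,f[2]]).round(2),'open mm',round(88*s['opening'],1),'ff',round(s['finger_force'],2))
if __name__=='__main__': st()
E
python3 st.py
```

```text
t 2.1 pos [ 0.467  -0.1416  0.2586] clamp xyz mm [-12.   52.2 258.6] ty deg 82.95 tz [-0.  0. -1.] F clamp [ 0.65  0.33 -0.96] open mm 87.9 ff 0.0
```

>>> step_arm([
  [[0.05,-0.8,0],[0,0,0]],
  [[0.05,-0.8,0],[0,0,0]],
  [[0.05,-0.8,0],[0,0,0]],
  [[0.05,-0.8,0],[0,0,0]],
  [[0.05,-0.8,0],[0,0,0]],
  [[0.05,-0.8,0],[0,0,0]],
  [[0.05,-0.7,0],[0,0,0]],
  [[0.05,-0.6,0],[0,0,0]],
  [[0.05,0,0],[0,0,0]],
  [[0,0,0],[0,0,0]],
])

```text
clock: 3.1
tool_pos: [0.4719, -0.2007, 0.2587]
eef_rot: [0.061, 0.998, 0.0, -0.0]
contact_force: [0.3, 0.6, -0.2]
opening: 1.001
finger_force: 0.0
```

```bash
python3 - <<'E'
from h import *
import st; st.st(); save('wrist','w0')
E
```

```text
t 3.1 pos [ 0.4719 -0.2007  0.2587] clamp xyz mm [ 1.000e-01 -5.900e+00  2.587e+02] ty deg 82.96 tz [ 0.  0. -1.] F clamp [ 0.25  0.66 -0.24] open mm 88.1 ff 0.0
```

View pics/w0.png

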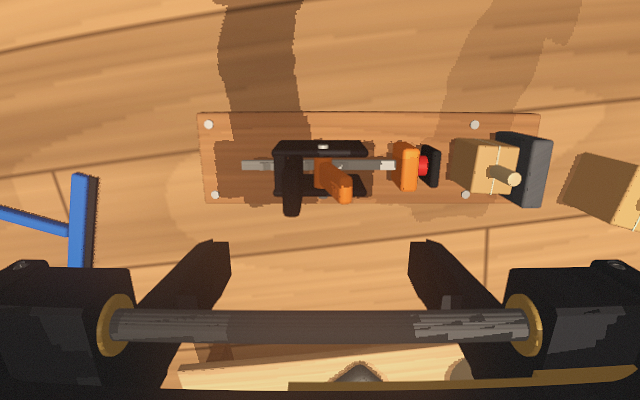

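The wrist view shows the handle at (290,180), trigger (333,180), jaw (408,165), red stem (424,165), pad (431,165), block (480,165) and anvil (530,165). I'll take the clamp-frame positions from its depth.

```bash
cat > meas.py <<'E'
from st import *
def cl(name):
    P,p,d=pts(name); Q=P-O
    return np.dstack([Q@X,Q@Y,Q[...,2]])*1000,p,d
def rng(a): return np.percentile(a,[3,50,97]).round(1) if len(a)>5 else None
def meas(name):
    C,p,d=cl(name); x,y,z=[C[...,i] for i in range(3)]; ok=(d>0)
    hsv=cv2.cvtColor(p,cv2.COLOR_RGB2HSV); h,s,v=[hsv[...,i].astype(int) for i in range(3)]
    print('handle top y',rng(y[ok&(z>150)&(z<162)&(abs(x)<30)&(y<-10)&(y>-60)]),'x',rng(x[ok&(z>150)&(z<162)&(abs(x)<30)&(y<-10)&(y>-60)]))
    t=ok&(z>135)&(z<160)&(abs(x)<25)&(y>-5)&(y<40); print('trigger top y',rng(y[t]),'x',rng(x[t]),'z',rng(z[t]))
    # profile along y of z and x in mid band for z<100
    b=ok&(abs(x)<12)&(z>25)&(z<100)&(y>80)&(y<240)
    red=b&((h<4)|(h>176))&(s>180); print('red y',rng(y[red]),'n',red.sum())
    orr=ok&(abs(x)<20)&(z>25)&(z<100)&(y>80)&(y<160)&(h>=6)&(h<=14)&(s>190); print('jaw y',rng(y[orr]),'z',rng(z[orr]))
    pad=ok&(abs(x)<18)&(z>66)&(z<76)&(v<60)&(y>80)&(y<190); print('pad top y',rng(y[pad]),pad.sum())
    bl=ok&(abs(x)<24)&(z>77)&(z<83)&(y>120)&(y<215); print('block top y',rng(y[bl]),bl.sum(), 'x',rng(x[bl]))
    an=ok&(abs(x)<30)&(z>90)&(z<99)&(y>190)&(y<240); print('anvil top y',rng(y[an]))
if __name__=='__main__':
    import sys; meas(sys.argv[1])
E
python3 meas.py w0
```

```text
handle top y [-33.8 -27.3 -21.3] x [-22.   -4.8  14.2]
trigger top y [ 6.5 13.1 20.4] x [-14.4  -4.5   7.1] z [136.5 148.8 151.3]
red y [100.6 105.4 110.1] n 164
jaw y [80.2 90.5 95.3] z [75.  77.2 78.7]
pad top y [110.1 113.2 117.8] 291
block top y [151.7 169.2 199.1] 1590 x [-23.   -5.4  20.1]
anvil top y [198.5 207.3 219.1]
```

>>> step_arm([
  [[-0.2,0,-1.5],[0,0,0]],
  [[0,0,-1.6],[0,0,0]],
  [[0,0,-1.6],[0,0,0]],
  [[0,0,-1.6],[0,0,0]],
  [[0,0,-1.6],[0,0,0]],
  [[0,0,-1.6],[0,0,0]],
  [[0,0,-1.6],[0,0,0]],
  [[0,0,-1.6],[0,0,0]],
  [[0,0,-1.2],[0,0,0]],
  [[0,0,-0.8],[0,0,0]],
])

```text
clock: 4.15
tool_pos: [0.4697, -0.2004, 0.1109]
eef_rot: [0.061, 0.998, 0.0, -0.0]
contact_force: [0.1, 0.2, -0.3]
opening: 0.997
finger_force: 0.0
```

>>> step_arm([
  [[0,-0.15,0],[0,0,0]],
  [[0,-0.15,0],[0,0,0]],
  [[0,-0.15,0],[0,0,0]],
  [[0,-0.15,0],[0,0,0]],
  [[0,-0.15,0],[0,0,0]],
  [[0,-0.15,0],[0,0,0]],
  [[0,-0.1,0],[0,0,0]],
  [[0,0,0],[0,0,0]],
  [[0,0,0],[0,0,0]],
  [[0,0,0],[0,0,0]],
], fingers=0.85)

```text
clock: 5.15
tool_pos: [0.4698, -0.2108, 0.1117]
eef_rot: [0.061, 0.998, 0.0, -0.0]
contact_force: [0.2, 0.5, 0.5]
opening: 0.852
finger_force: 0.0
```

```bash
python3 - <<'E'
from meas import *
st(); save('wrist','w1'); meas('w1')
E
```

```text
t 5.15 pos [ 0.4698 -0.2108  0.1117] clamp xyz mm [ -0.7 -16.1 111.7] ty deg 82.97 tz [-0.  0. -1.] F clamp [0.15 0.49 0.48] open mm 74.9 ff 0.0
handle top y [-58.7 -28.6 -21. ] x [-22.7 -11.4  13.5]
trigger top y [ 7.3 20.6 36.5] x [-14.9 -10.9   1.8] z [136.  148.3 158.3]
red y [104.9 108.1 110.5] n 193
jaw y [ 80.   87.6 110.2] z [46.  76.  77.5]
pad top y [109.4 110.5 118.3] 434
block top y [151.1 162.8 183.8] 2791 x [-22.8  -1.1  17.8]
anvil top y None
```

View pics/w1.png

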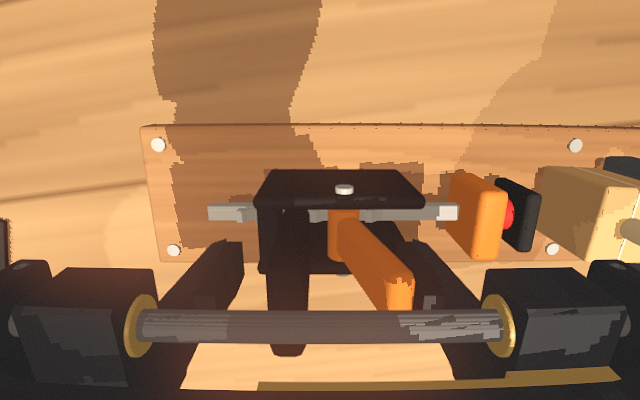

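The view shows the trigger (370,260) and handle (290,270) between the open fingers, with the red stem at (509,213), pad (522,213) and the block face at about (540,210). First full stroke.

>>> step_arm([
  [[0,0,0],[0,0,0]],
  [[0,0,0],[0,0,0]],
  [[0,0,0],[0,0,0]],
  [[0,0,0],[0,0,0]],
  [[0,0,0],[0,0,0]],
  [[0,0,0],[0,0,0]],
  [[0,0,0],[0,0,0]],
  [[0,0,0],[0,0,0]],
  [[0,0,0],[0,0,0]],
  [[0,0,0],[0,0,0]],
], fingers=0.36)

```text
clock: 6.2
tool_pos: [0.4704, -0.2129, 0.1124]
eef_rot: [0.062, 0.998, -0.001, 0.001]
contact_force: [-0.9, -4.2, 5.4]
opening: 0.388
finger_force: 30.7
```

```bash
python3 - <<'E'
from meas import *
st(); save('wrist','w2'); meas('w2')
E
```

```text
t 6.2 pos [ 0.4704 -0.2129  0.1124] clamp xyz mm [ 1.000e-01 -1.810e+01  1.124e+02] ty deg 82.86 tz [ 0.002 -0.002 -1.   ] F clamp [-0.4  -4.31  5.42] open mm 34.1 ff 30.73
handle top y [-47.5 -28.6 -11.2] x [-22.6 -11.5  13.2]
trigger top y [-4.4  5.5 14.5] x [-12.4 -10.6   2.1] z [135.7 149.2 158.7]
red y [120.2 123.1 125. ] n 138
jaw y [ 92.   92.8 107.8] z [32.2 62.  76.8]
pad top y [123.8 124.9 132.2] 441
block top y [150.9 162.2 181.8] 2734 x [-22.6  -0.1  18.5]
anvil top y None
```

>>> step_arm([
  [[0,0,0],[0,0,0]],
  [[0,0,0],[0,0,0]],
  [[0,0,0],[0,0,0]],
  [[0,0,0],[0,0,0]],
  [[0,0,0],[0,0,0]],
  [[0,0,0],[0,0,0]],
  [[0,0,0],[0,0,0]],
  [[0,0,0],[0,0,0]],
  [[0,0,0],[0,0,0]],
  [[0,0,0],[0,0,0]],
], fingers=0.87)

```text
clock: 7.25
tool_pos: [0.4698, -0.2109, 0.1118]
eef_rot: [0.061, 0.998, 0.0, 0.0]
contact_force: [-0.2, 0.6, 0.7]
opening: 0.872
finger_force: 0.0
```

>>> step_arm([
  [[0,0,0],[0,0,0]],
  [[0,0,0],[0,0,0]],
  [[0,0,0],[0,0,0]],
  [[0,0,0],[0,0,0]],
  [[0,0,0],[0,0,0]],
  [[0,0,0],[0,0,0]],
  [[0,0,0],[0,0,0]],
  [[0,0,0],[0,0,0]],
  [[0,0,0],[0,0,0]],
  [[0,0,0],[0,0,0]],
], fingers=0.36)

```text
clock: 8.25
tool_pos: [0.4703, -0.2129, 0.1123]
eef_rot: [0.062, 0.998, -0.001, 0.001]
contact_force: [0.2, -4.8, 5.5]
opening: 0.389
finger_force: 30.7
```

```bash
python3 - <<'E'
from meas import *
st(); save('wrist','w3'); meas('w3')
E
```

```text
t 8.25 pos [ 0.4703 -0.2129  0.1123] clamp xyz mm [  0.  -18.1 112.3] ty deg 82.85 tz [ 0.002 -0.002 -1.   ] F clamp [ 0.77 -4.72  5.51] open mm 34.2 ff 30.65
handle top y [-47.5 -28.7 -11.4] x [-22.5 -11.5  13.2]
trigger top y [-4.4  5.5 14.5] x [-12.4 -10.6   2. ] z [135.8 149.3 158.6]
red y [133.1 135.4 137. ] n 105
jaw y [103.9 104.8 108.1] z [32.3 62.2 76.7]
pad top y [135.9 137.  144.2] 472
block top y [150.8 162.  181.4] 2740 x [-22.6  -0.2  18.3]
anvil top y None
```

>>> step_arm([
  [[0,0,0],[0,0,0]],
  [[0,0,0],[0,0,0]],
  [[0,0,0],[0,0,0]],
  [[0,0,0],[0,0,0]],
  [[0,0,0],[0,0,0]],
  [[0,0,0],[0,0,0]],
  [[0,0,0],[0,0,0]],
  [[0,0,0],[0,0,0]],
  [[0,0,0],[0,0,0]],
  [[0,0,0],[0,0,0]],
], fingers=0.87)

```text
clock: 9.3
tool_pos: [0.4698, -0.2109, 0.1118]
eef_rot: [0.061, 0.998, 0.0, 0.0]
contact_force: [-0.7, 0.2, -0.1]
opening: 0.871
finger_force: 0.0
```

>>> step_arm([
  [[0,0,0],[0,0,0]],
  [[0,0,0],[0,0,0]],
  [[0,0,0],[0,0,0]],
  [[0,0,0],[0,0,0]],
  [[0,0,0],[0,0,0]],
  [[0,0,0],[0,0,0]],
  [[0,0,0],[0,0,0]],
  [[0,0,0],[0,0,0]],
  [[0,0,0],[0,0,0]],
  [[0,0,0],[0,0,0]],
], fingers=0.56)

```text
clock: 10.3
tool_pos: [0.4707, -0.2086, 0.1124]
eef_rot: [0.06, 0.998, 0.001, 0.001]
contact_force: [-1.0, 6.9, 8.0]
opening: 0.563
finger_force: 3.8
```

>>> step_arm([
  [[0,0,0],[0,0,0]],
  [[0,0,0],[0,0,0]],
  [[0,0,0],[0,0,0]],
  [[0,0,0],[0,0,0]],
  [[0,0,0],[0,0,0]],
  [[0,0,0],[0,0,0]],
  [[0,0,0],[0,0,0]],
  [[0,0,0],[0,0,0]],
  [[0,0,0],[0,0,0]],
  [[0,0,0],[0,0,0]],
], fingers=0.47)

```text
clock: 11.3
tool_pos: [0.4707, -0.2094, 0.1124]
eef_rot: [0.061, 0.998, 0.001, 0.001]
contact_force: [-0.7, 5.2, 7.2]
opening: 0.468
finger_force: 4.4
```

>>> step_arm([
  [[0,0,0],[0,0,0]],
  [[0,0,0],[0,0,0]],
  [[0,0,0],[0,0,0]],
  [[0,0,0],[0,0,0]],
  [[0,0,0],[0,0,0]],
  [[0,0,0],[0,0,0]],
  [[0,0,0],[0,0,0]],
  [[0,0,0],[0,0,0]],
  [[0,0,0],[0,0,0]],
  [[0,0,0],[0,0,0]],
], fingers=0.36)

```text
clock: 12.3
tool_pos: [0.4703, -0.2129, 0.1123]
eef_rot: [0.062, 0.998, -0.001, 0.001]
contact_force: [0.6, -4.1, 5.9]
opening: 0.385
finger_force: 30.7
```

```bash
python3 - <<'E'
from meas import *
st(); save('wrist','w4'); meas('w4'); save('scene','s4'); save('top','t4')
E
```

```text
t 12.3 pos [ 0.4703 -0.2129  0.1123] clamp xyz mm [  0.  -18.1 112.3] ty deg 82.85 tz [ 0.002 -0.002 -1.   ] F clamp [ 1.06 -3.97  5.86] open mm 33.9 ff 30.7
handle top y [-47.4 -28.7 -11.1] x [-22.6 -11.5  13.2]
trigger top y [-4.4  5.5 14.6] x [-12.5 -10.6   2.2] z [135.7 149.4 158.7]
red y None n 0
jaw y [115.4 116.3 123.2] z [32.9 62.1 76.9]
pad top y [144.1 145.3 147.3] 466
block top y [121.3 160.3 180.6] 3299 x [-22.5  -1.5  17.7]
anvil top y None
```

```bash
python3 - <<'E'
import cv2,numpy as np
a=cv2.imread('pics/w3.png')[150:290,400:640];b=cv2.imread('pics/w4.png')[150:290,400:640];c=cv2.imread('pics/s4.png')[150:270,210:350]
f=lambda i,k:cv2.resize(i,None,fx=k,fy=k,interpolation=cv2.INTER_CUBIC)
cv2.imwrite('pics/c4.png',np.vstack([np.hstack([f(a,1.66),f(b,1.66)]),f(c,2.86)[:340,:398].repeat(1,0) if 0 else np.hstack([cv2.resize(c,(398,341),interpolation=2),cv2.resize(cv2.imread('pics/t4.png')[195:257,275:347],(398,341),interpolation=2)])]))
E
```

```text
(no output)
```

View pics/c4.png

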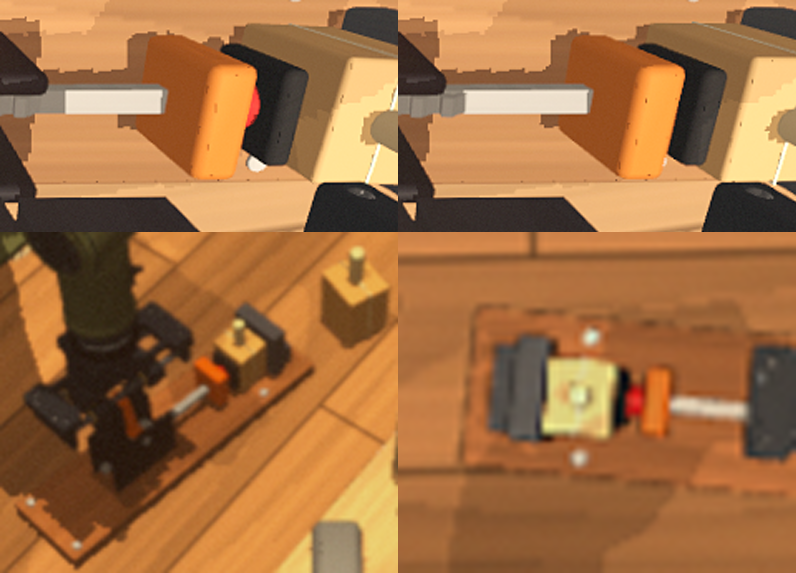

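```bash
python3 - <<'E'
from meas import *
for n in('w0','w1','w3','w4'):
    C,p,d=cl(n); x,y,z=[C[...,i] for i in range(3)]; g=cv2.cvtColor(p,cv2.COLOR_RGB2GRAY); ok=d>0
    print(n)
    for lab,lo,hi,zl,zh,yl,yh in (('padtop',-14,14,69,75,95,175),('jawtop',-14,14,75,80,70,130),('blocktop',-14,4,78,83,120,215),('anviltop',-25,25,92,98,190,235),('peg',-12,12,105,120,130,200)):
        m=ok&(x>lo)&(x<hi)&(z>zl)&(z<zh)&(y>yl)&(y<yh)
        h,e=np.histogram(y[m],np.arange(yl,yh+2,2))
        print(lab,[(int(a),int(b)) for a,b in zip(e,h) if b>2])
E
```

```text
w0
padtop [(95, 5), (109, 27), (111, 65), (113, 53), (115, 55), (117, 40), (119, 16), (149, 9), (151, 57)]
jawtop [(78, 41), (80, 60), (82, 55), (84, 54), (86, 49), (88, 54), (90, 51), (92, 48), (94, 25)]
blocktop [(150, 14), (152, 41), (154, 35), (156, 27), (158, 39), (160, 32), (162, 35), (164, 33), (166, 40), (168, 18), (170, 14), (172, 11), (174, 6), (176, 5), (178, 13), (180, 8), (182, 11), (184, 11), (186, 18), (188, 16), (190, 18), (192, 15), (194, 4), (196, 3), (198, 36)]
anviltop [(198, 127), (200, 117), (202, 103), (204, 94), (206, 95), (208, 94), (210, 101), (212, 89), (214, 93), (216, 81), (218, 70), (220, 8)]
peg [(164, 3), (166, 66), (168, 57), (170, 35), (172, 38), (174, 30), (176, 26), (178, 6)]
w1
padtop [(109, 149), (111, 173), (113, 138), (115, 125), (117, 90), (119, 18), (149, 94), (151, 238), (153, 4)]
jawtop [(76, 6), (78, 128), (80, 176), (82, 141), (84, 145), (86, 134), (88, 142), (90, 130), (92, 114), (94, 43)]
blocktop [(150, 76), (152, 122), (154, 78), (156, 85), (158, 84), (160, 80), (162, 80), (164, 80), (166, 103), (168, 64), (170, 39), (172, 24), (174, 
[... 224 characters left out ...]
), (112, 135), (114, 129), (116, 129), (118, 107), (120, 61)]
blocktop [(150, 69), (152, 125), (154, 80), (156, 82), (158, 76), (160, 85), (162, 79), (164, 79), (166, 110), (168, 70), (170, 29), (172, 26), (174, 21), (176, 5)]
anviltop []
peg []
w4
padtop [(115, 276), (117, 55), (143, 74), (145, 199), (147, 151), (149, 122), (151, 91), (153, 157), (155, 123)]
jawtop [(114, 5), (116, 143), (118, 163), (120, 142), (122, 133), (124, 122), (126, 128), (128, 134)]
blocktop [(120, 19), (122, 21), (124, 14), (126, 15), (128, 16), (152, 6), (154, 123), (156, 96), (158, 82), (160, 76), (162, 81), (164, 86), (166, 75), (168, 92), (170, 91), (172, 54), (174, 28), (176, 10), (178, 4)]
anviltop []
peg []
```

The block is now against the anvil: its face moved 3.5 mm while the pad moved 8 and the jaw 12. The pad is therefore about 4 mm in. One more partial stroke of about 2 mm of jaw travel, taken in small steps.

>>> step_arm([
  [[0,0,0],[0,0,0]],
  [[0,0,0],[0,0,0]],
  [[0,0,0],[0,0,0]],
  [[0,0,0],[0,0,0]],
  [[0,0,0],[0,0,0]],
  [[0,0,0],[0,0,0]],
  [[0,0,0],[0,0,0]],
  [[0,0,0],[0,0,0]],
  [[0,0,0],[0,0,0]],
  [[0,0,0],[0,0,0]],
], fingers=0.87)

```text
clock: 13.45
tool_pos: [0.4698, -0.2109, 0.1117]
eef_rot: [0.061, 0.998, 0.0, -0.0]
contact_force: [0.0, 0.2, -0.3]
opening: 0.871
finger_force: 0.0
```

>>> step_arm([
  [[0,0,0],[0,0,0]],
  [[0,0,0],[0,0,0]],
  [[0,0,0],[0,0,0]],
  [[0,0,0],[0,0,0]],
  [[0,0,0],[0,0,0]],
  [[0,0,0],[0,0,0]],
  [[0,0,0],[0,0,0]],
  [[0,0,0],[0,0,0]],
  [[0,0,0],[0,0,0]],
  [[0,0,0],[0,0,0]],
], fingers=0.65)

```text
clock: 14.45
tool_pos: [0.4706, -0.2073, 0.1124]
eef_rot: [0.06, 0.998, 0.002, 0.001]
contact_force: [-0.6, 8.3, 7.8]
opening: 0.651
finger_force: 4.6
```

```bash
cat > m2.py <<'E'
import sys
from meas import *
def edge(n):
    C,p,d=cl(n); x,y,z=[C[...,i] for i in range(3)]; ok=(d>0)&(abs(x)<14)
    f=lambda zl,zh,yl,yh,q:np.percentile(y[ok&(z>zl)&(z<zh)&(y>yl)&(y<yh)],q).round(2)
    j=f(76,79.5,100,135,[5,50]); pd=f(69.5,74,138,151,5); b=f(78,83,140,170,3)
    print(n,'jaw',j,'padback',pd,'block',b,'pad in ~',round(f(76,79.5,100,135,5)-f(69.5,74,138 if n!='w3' else 130,151,5),2))
if len(sys.argv)>1:
    st(); save('wrist',sys.argv[1]); edge(sys.argv[1])
E
python3 m2.py w5; python3 -c "
from m2 import *
edge('w3');edge('w4')"
```

```text
t 14.45 pos [ 0.4706 -0.2073  0.1124] clamp xyz mm [ -0.3 -12.5 112.4] ty deg 83.16 tz [ 0.001  0.004 -1.   ] F clamp [-1.59  8.17  7.78] open mm 57.3 ff 4.6
w5 jaw [116.23 122.9 ] padback 144.67 block 154.55 pad in ~ -28.44
w3 jaw [106.08 112.5 ] padback 138.41 block 150.95 pad in ~ -30.49
w4 jaw [117.47 124.01] padback 144.64 block 154.44 pad in ~ -27.17
```

>>> step_arm([
  [[0,0,0],[0,0,0]],
  [[0,0,0],[0,0,0]],
  [[0,0,0],[0,0,0]],
  [[0,0,0],[0,0,0]],
  [[0,0,0],[0,0,0]],
  [[0,0,0],[0,0,0]],
  [[0,0,0],[0,0,0]],
  [[0,0,0],[0,0,0]],
  [[0,0,0],[0,0,0]],
  [[0,0,0],[0,0,0]],
], fingers=0.59)

```text
clock: 15.5
tool_pos: [0.4709, -0.2066, 0.1126]
eef_rot: [0.059, 0.998, 0.002, 0.001]
contact_force: [-2.4, 9.6, 10.7]
opening: 0.59
finger_force: 5.6
```

```bash
python3 m2.py w6
```

```text
t 15.5 pos [ 0.4709 -0.2066  0.1126] clamp xyz mm [ -0.2 -11.8 112.6] ty deg 83.21 tz [ 0.002  0.004 -1.   ] F clamp [-3.54  9.19 10.67] open mm 52.0 ff 5.61
w6 jaw [117.3  123.87] padback 144.64 block 154.61 pad in ~ -27.34
```

>>> step_arm([
  [[0,0,0],[0,0,0]],
  [[0,0,0],[0,0,0]],
  [[0,0,0],[0,0,0]],
  [[0,0,0],[0,0,0]],
  [[0,0,0],[0,0,0]],
  [[0,0,0],[0,0,0]],
  [[0,0,0],[0,0,0]],
  [[0,0,0],[0,0,0]],
  [[0,0,0],[0,0,0]],
  [[0,0,0],[0,0,0]],
], fingers=0.54)

```text
clock: 16.55
tool_pos: [0.471, -0.2063, 0.1128]
eef_rot: [0.059, 0.998, 0.002, 0.001]
contact_force: [-1.8, 10.6, 12.7]
opening: 0.543
finger_force: 6.3
```

```bash
python3 m2.py w7; python3 - <<'E'
from meas import *
for n in('w1','w2','w3','w4','w6','w7'):
    C,p,d=cl(n); x,y,z=[C[...,i] for i in range(3)]; ok=(d>0)&(abs(x)<14)
    for lab,zl,zh in(('jaw',76,79.5),('pad',70.5,73.5)):
        g=lambda a,b:y[ok&(z>zl)&(z<zh)&(y>a)&(y<b)]
        if lab=='jaw':
            a=g(70,135); j=np.percentile(a,[5,95]); 
        else:
            a=g(j[1]+9,min(j[1]+45,148.5)); print(n,'jaw',j.round(1),'pad-back',np.percentile(a,[2,5,10]).round(1))
E
```

```text
t 16.55 pos [ 0.471  -0.2063  0.1128] clamp xyz mm [-1.000e-01 -1.160e+01  1.128e+02] ty deg 83.22 tz [ 0.002  0.005 -1.   ] F clamp [-3.06 10.33 12.7 ] open mm 47.8 ff 6.27
w7 jaw [118.23 124.93] padback 144.73 block 154.64 pad in ~ -26.5
w1 jaw [79.6 93.8] pad-back [110.1 110.5 110.9]
w2 jaw [ 93.9 108.1] pad-back [124.1 124.6 125.2]
w3 jaw [106.1 119.9] pad-back [136.3 136.8 137.2]
w4 jaw [117.5 131.4] pad-back [144.4 144.6 145. ]
w6 jaw [117.3 131.3] pad-back [144.4 144.8 145.1]
w7 jaw [118.2 132.3] pad-back [144.5 144.7 145. ]
```

Pad travel by jaw-to-pad distance (free 30.75 mm) is now about 4.3 mm, and the last 0.05 of opening gave about 0.9 mm. I'll close to 0.45.

>>> step_arm([
  [[0,0,0],[0,0,0]],
  [[0,0,0],[0,0,0]],
  [[0,0,0],[0,0,0]],
  [[0,0,0],[0,0,0]],
  [[0,0,0],[0,0,0]],
  [[0,0,0],[0,0,0]],
  [[0,0,0],[0,0,0]],
  [[0,0,0],[0,0,0]],
  [[0,0,0],[0,0,0]],
  [[0,0,0],[0,0,0]],
], fingers=0.45)

```text
clock: 17.6
tool_pos: [0.4706, -0.2101, 0.1127]
eef_rot: [0.061, 0.998, 0.0, 0.001]
contact_force: [-0.5, 2.6, 10.1]
opening: 0.451
finger_force: 15.3
```

```bash
python3 m2.py w8; python3 -c "
import cv2
from h import *
save('top','t8')
cv2.imwrite('pics/c8.png',cv2.resize(cv2.imread('pics/w8.png')[140:300,380:640],None,fx=3,fy=3,interpolation=2))"
```

```text
t 17.6 pos [ 0.4706 -0.2101  0.1127] clamp xyz mm [ -0.  -15.3 112.7] ty deg 83.01 tz [ 0.002  0.    -1.   ] F clamp [-0.82  2.5  10.11] open mm 39.7 ff 15.27
w8 jaw [122.45 128.17] padback 144.67 block 154.6 pad in ~ -22.22
```

View pics/c8.png

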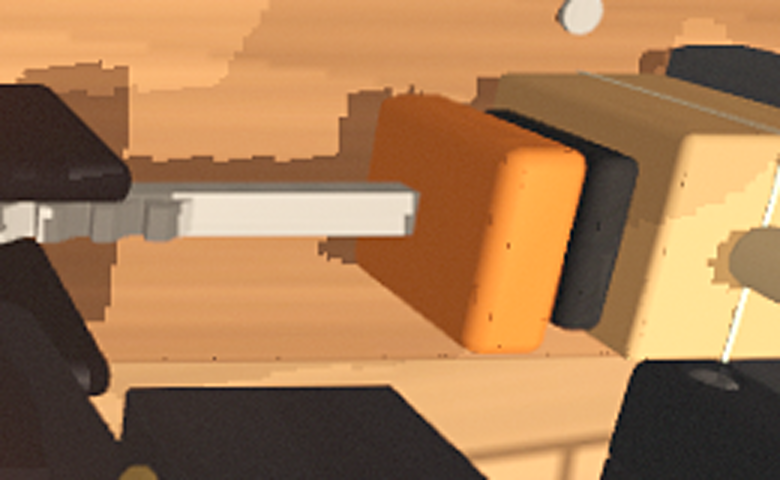

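The view shows the jaw at (520,240), the pad (600,230) flat on the block and little stem left. Pad travel is about 8.5 mm, rather deep because the rear finger met the handle. I'll ease off a little.

>>> step_arm([
  [[0,0,0],[0,0,0]],
  [[0,0,0],[0,0,0]],
  [[0,0,0],[0,0,0]],
  [[0,0,0],[0,0,0]],
  [[0,0,0],[0,0,0]],
  [[0,0,0],[0,0,0]],
  [[0,0,0],[0,0,0]],
  [[0,0,0],[0,0,0]],
  [[0,0,0],[0,0,0]],
  [[0,0,0],[0,0,0]],
], fingers=0.485)

```text
clock: 18.7
tool_pos: [0.4707, -0.2088, 0.1122]
eef_rot: [0.06, 0.998, 0.001, 0.001]
contact_force: [-0.4, 6.0, 6.1]
opening: 0.485
finger_force: 3.2
```

```bash
python3 m2.py w9
```

```text
t 18.7 pos [ 0.4707 -0.2088  0.1122] clamp xyz mm [ -0.  -14.  112.2] ty deg 83.08 tz [ 0.002  0.002 -1.   ] F clamp [-1.12  5.95  6.14] open mm 42.7 ff 3.15
w9 jaw [122.   127.96] padback 144.69 block 154.66 pad in ~ -22.69
```

>>> step_arm([
  [[0,0,0],[0,0,0]],
  [[0,0,0],[0,0,0]],
  [[0,0,0],[0,0,0]],
  [[0,0,0],[0,0,0]],
  [[0,0,0],[0,0,0]],
  [[0,0,0],[0,0,0]],
  [[0,0,0],[0,0,0]],
  [[0,0,0],[0,0,0]],
  [[0,0,0],[0,0,0]],
  [[0,0,0],[0,0,0]],
], fingers=0.52)

```text
clock: 19.75
tool_pos: [0.4706, -0.2095, 0.1121]
eef_rot: [0.061, 0.998, 0.001, 0.001]
contact_force: [0.1, 5.4, 6.2]
opening: 0.52
finger_force: 3.2
```

```bash
sed -i 's/100,135,/100,139,/g' m2.py; python3 m2.py w10; python3 -c "
from m2 import *
for n in('w4','w8','w9'):edge(n)"
```

```text
t 19.75 pos [ 0.4706 -0.2095  0.1121] clamp xyz mm [-1.000e-01 -1.470e+01  1.121e+02] ty deg 83.04 tz [ 0.001  0.001 -1.   ] F clamp [-0.61  5.34  6.17] open mm 45.8 ff 3.23
w10 jaw [121.49 127.95] padback 144.71 block 154.71 pad in ~ -23.22
w4 jaw [117.47 124.01] padback 144.64 block 154.44 pad in ~ -27.17
w8 jaw [122.51 129.03] padback 144.67 block 154.6 pad in ~ -22.16
w9 jaw [122.14 128.67] padback 144.69 block 154.66 pad in ~ -22.55
```

>>> step_arm([
  [[0,0,0],[0,0,0]],
  [[0,0,0],[0,0,0]],
  [[0,0,0],[0,0,0]],
  [[0,0,0],[0,0,0]],
  [[0,0,0],[0,0,0]],
  [[0,0,0],[0,0,0]],
  [[0,0,0],[0,0,0]],
  [[0,0,0],[0,0,0]],
  [[0,0,0],[0,0,0]],
  [[0,0,0],[0,0,0]],
], fingers=0.565)

```text
clock: 20.8
tool_pos: [0.4704, -0.2104, 0.112]
eef_rot: [0.061, 0.998, 0.0, 0.001]
contact_force: [0.9, 4.7, 5.3]
opening: 0.563
finger_force: 3.0
```

```bash
python3 m2.py w11
```

```text
t 20.8 pos [ 0.4704 -0.2104  0.112 ] clamp xyz mm [-1.00e-01 -1.57e+01  1.12e+02] ty deg 82.98 tz [ 0.001  0.    -1.   ] F clamp [0.29 4.77 5.3 ] open mm 49.6 ff 2.98
w11 jaw [121.15 127.5 ] padback 144.8 block 154.69 pad in ~ -23.65
```

>>> step_arm([
  [[0,0,0],[0,0,0]],
  [[0,0,0],[0,0,0]],
  [[0,0,0],[0,0,0]],
  [[0,0,0],[0,0,0]],
  [[0,0,0],[0,0,0]],
  [[0,0,0],[0,0,0]],
  [[0,0,0],[0,0,0]],
  [[0,0,0],[0,0,0]],
  [[0,0,0],[0,0,0]],
  [[0,0,0],[0,0,0]],
], fingers=0.58)

```text
clock: 21.85
tool_pos: [0.4703, -0.2108, 0.1119]
eef_rot: [0.061, 0.998, 0.0, 0.0]
contact_force: [1.5, 4.2, 5.3]
opening: 0.58
finger_force: 2.8
```

```bash
python3 m2.py w12
```

```text
t 21.85 pos [ 0.4703 -0.2108  0.1119] clamp xyz mm [ -0.2 -16.  111.9] ty deg 82.96 tz [ 0.001  0.    -1.   ] F clamp [0.99 4.31 5.33] open mm 51.1 ff 2.77
w12 jaw [121.   127.47] padback 144.86 block 154.67 pad in ~ -23.86
```

>>> step_arm([
  [[0,0,0],[0,0,0]],
  [[0,0,0],[0,0,0]],
  [[0,0,0],[0,0,0]],
  [[0,0,0],[0,0,0]],
  [[0,0,0],[0,0,0]],
  [[0,0,0],[0,0,0]],
  [[0,0,0],[0,0,0]],
  [[0,0,0],[0,0,0]],
  [[0,0,0],[0,0,0]],
  [[0,0,0],[0,0,0]],
])

```text
clock: 22.9
tool_pos: [0.4703, -0.2108, 0.1119]
eef_rot: [0.061, 0.998, 0.0, 0.001]
contact_force: [1.8, 4.4, 4.6]
opening: 0.579
finger_force: 2.8
```

```bash
python3 m2.py w13
```

```text
t 22.9 pos [ 0.4703 -0.2108  0.1119] clamp xyz mm [ -0.2 -16.1 111.9] ty deg 82.96 tz [ 0.001  0.    -1.   ] F clamp [1.25 4.61 4.58] open mm 51.0 ff 2.77
w13 jaw [120.91 127.22] padback 144.68 block 154.62 pad in ~ -23.77
```

Steady: pad about 6.9 mm in (about 8.3 N), fingers 2.8 N on the trigger, block still. Handing in.

```bash
python3 -c "
from plant import r
print(r.finish_job())"
```

```text
the job is handed in; nothing more can be done
None
```

I handed the job in with the clamp tightened and the trigger still held squeezed (2.8 N on the fingers); the block is against the anvil, the pad about 6.9 mm in by camera (about 8.3 N by its spring rate), and no verdict came back.

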